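# Show which drive goes in which dock

## Robot

A 6-joint arm with a two-finger parallel gripper is mounted at the origin on the work surface. World frame = base frame: x ahead of the robot, y to its left, z up, the work surface at z = 0. Lengths are in m, angles in rad, forces in N, time in s.
With the tool pointing down it reaches from about 0.35 to 0.85 m from the base axis. Payload 8.1 kg.
Tool frame: the origin (TCP) lies between the finger pads, 19 mm behind the fingertips; this is the grasp point; z points along the fingers, y is the line along which they close (so a half turn about z gives the same grasp; the last joint's range is limited). The gripper opens to 85 mm and grips with 20 to 120 N. Pads are 22 mm wide; open, the fingers measure 114 mm over their backs; the gripper's body (76 mm by 85 mm) begins 54 mm behind the grasp point. The pads swing forward as they close: fully open they stand 13 mm farther back than shut.
Start: joints at [-1.228, 0.13, 1.488, -0, 1.523, -0.085], TCP at [0.249, -0.546, 0.25] pointing down, gripper open.
Joint ranges: [-2.96, 2.96], [-0.89, 2.26], [0.02, 2.5], [-1.34, 4.48], [0, 2.73], [-2.66, 2.66]. Speed limits (rad/s): [2.39, 2.39, 2.79, 3.14, 3.14, 3.14].

## Interface

Orientations are given as a unit quaternion [w, x, y, z].
In Python, from station import get_obs, snapshot, camera_model, hand_in gives the robot as it stands. The module is installed in compiled form; this text tells all that it offers.
- The arm moves only by the shell command python3 -m inch 'ROWS' [OPENING] [FORCE]. ROWS is JSON, a list of rows, each a list of 4 numbers: the shift along the tool's x, y, z normalised to -1 to 1, where 1 is 0.2 m, then the turn about the tool's z normalised to -1 to 1, where 1 is 90 degrees. A call has 1 to 10 rows; each row is the pose to reach, as a shift and turn from the pose commanded when the call began, along the tool's axes at that moment; what a row does not reach only later rows make up. A row lasts 1/12 s, in which the tool goes at most 41.7 mm and 7.16 degrees, less where a joint would pass 70% of its speed; a pose out of reach is approached as far as the arm can. A call with a number of a shift or a turn outside -1 to 1 is refused whole. A call with a gripper value outside its range is refused whole. OPENING is the opening, from 0 (shut) to 1 (fully open), set as the call begins (- or left out, the last holds). The fingers move at their own pace and stop on an object; FORCE is the grip in N (left out, the last holds). Time passes only in rows, so rows that repeat a pose let the fingers close. It gives the time, the measured TCP pose, the force, the opening and the grip force at its end, in the units of the state.
- get_obs(): the state, without advancing time (a new reading comes with each control period).
- snapshot(name): name is "scene" or "top" or "wrist"; returns the picture (400x640x3 uint8, red, green, blue); there is no depth.
- camera_model(name): a dict with "intrinsics" (3x3 intrinsics, pixels), "T" (4x4, takes a point from camera to world coordinates); the wrist camera has in their place "tool_from_camera" (4x4, takes a point from camera to tool coordinates, whose origin is the TCP and whose axes are the flange's). Camera axes: x right, y down, z forward; pixel columns grow to the right and rows downward; lengths in m; the calibration is good to about 2 mm. The wrist camera is an equidistant fisheye: a pixel r from the principal point sees the ray r / f radians off the axis. A picture is of the moment at which its call begins: read the wrist's pose just before it. camera_model takes no time and is no camera call.
- hand_in(): hands the job in; it is judged then, once.
The state is a dict: "t": time; "q": joint angles; "joint_velocities": joint speeds; "effort": joint torques, N m; "ee_pos": TCP position; "orientation": TCP orientation; "contact_force": force on the tool from outside, world axes, zero at the start; "ft_torque": the same for the moment, N m; "width": opening from 0.0 (shut) to 1.0 (fully open); "grip_force": force on a finger pad.
Only numpy, scipy, OpenCV 4.12 (cv2) and the standard library are available. Lean on these libraries where they do the work, as an engineer would, in place of code of your own. Each camera call takes 0.05 s, during which the arm holds its last target. There are 200 camera calls.

## Task

Show your flatmate which backup drive goes where, by pointing only: hold the fingertips two or three centimetres above the middle of the blue portable drive for two seconds, then two or three centimetres above the middle of the open bay of the empty silver dock, and finish there, still pointing at it. Touch, push and lift nothing at all (that includes the cabinet at the far left, whose door stands ajar), and travel with the hand well up so that you never point low over any other thing (the black drive, the glass coaster, the pen cup or the dock that is already loaded).

Things in the scene. Friction and masses are not known exactly. Their poses are not given: they have to be found in the camera images.
- blue_drive: the blue rubberized portable drive, a loose flat slab 112 (x) by 78 (y) by 14 mm high, lying flat on the table; origin at the centre of its underside
- blue_top (a point): centre of the upper face of the blue drive, 14 mm above the table; z points up
- black_drive: a black portable drive of the same size, loose, lying flat; origin at the centre of its underside. Not the one to point at
- coaster: round greenish glass coaster, loose, 96 mm across and 7 mm high; origin at the centre of its underside
- pen_cup: white ceramic pen cup, loose, 76 mm across and 100 mm high, with pens that stick out to 155 mm above the table and up to 31 mm from its axis; origin at the centre of its underside
- dock_empty: the empty dock: fixed silver aluminium enclosure 70 (x) by 120 (y) by 60 mm high, with an open upright bay 18 by 82 mm and 40 mm deep in its top, framed in black; origin at the centre of its underside
- empty_bay (a point): centre of the mouth of the open bay, level with the top of the empty dock, 60 mm above the table; z points up
- dock_full: the loaded dock: the same fixed silver enclosure, with a black drive standing upright in its bay, whose top is 132 mm above the table; origin at the centre of its underside. Not the one to point at
Things that resemble listed ones, but are neither listed nor needed, are in the scene too. Of the things like the blue_drive, leave any that is green, pink or red; of the rest the larger one is meant.

How it is judged:
On the way, in this order (a step that is already met when the one before it is completed fails the run):
1. point at the blue drive: tool point over its middle, just above it, for 1.5 s (horizontal distance between the grasp point and blue_top below 0.025 m and z of the grasp point in the frame of blue_top between 0.021 and 0.075 m), for 1.5 s.
2. then point at the open bay of the empty dock in the same way (horizontal distance between the grasp point and empty_bay below 0.025 m and z of the grasp point in the frame of empty_bay between 0.021 and 0.075 m), for 0.5 s.
At the end, for the whole second after the job is handed in: The tool point is still within 25 mm of the middle of the empty dock's bay, 21 to 75 mm above its mouth; the drives, the coaster and the pen cup are within 4 mm of where they began (all of step 2 and distance of each of blue_drive, black_drive, coaster, pen_cup from where it was at the start of the episode below 0.004 m); the robot touches nothing.
It fails at once if the robot touches something (contact force between any of the arm, the fingers and anything else above 0.3 N).
It fails at once if something is pushed, lifted or knocked (not (distance of each of blue_drive, black_drive, coaster, pen_cup from where it was at the start of the episode below 0.004 m)).
It fails at once if the tool point comes low (less than 60 mm above its top, within 40 mm of its middle) over a thing that is not meant ((horizontal distance between the grasp point and black_drive below 0.04 m and height (world z) of the grasp point below 0.074 m) or (horizontal distance between the grasp point and coaster below 0.04 m and height (world z) of the grasp point below 0.067 m) or (horizontal distance between the grasp point and pen_cup below 0.04 m and height (world z) of the grasp point below 0.215 m) or (horizontal distance between the grasp point and dock_full below 0.04 m and height (world z) of the grasp point below 0.192 m)).
It also fails if it takes over 48 s, if anything falls off the work surface, if the arm or the gripper's body presses on something with over 40 N, if the wrist force passes 120 N, or if a joint passes its speed limit or range.

## Working session

There is one attempt and no reset: what is moved stays moved. The work goes in short steps, Python scripts to look and compute and a shell command to move; the robot and the scene stay as the last step left them, time stands still between calls to the robot, and variables do not carry over. Pictures are saved under pics/ and viewed, at most 10 in all, crops included, and the job is handed in when it is done.

```bash
mkdir -p pics; python3 - <<'E'
from station import *
import cv2
for n in("top","scene"):
    cv2.imwrite(f"pics/{n}1.png",snapshot(n)[:,:,::-1]); m=camera_model(n); print(n,m["intrinsics"],m["T"])
o=get_obs();print(o["t"],o["ee_pos"],o["orientation"])
E
```

```text
top [[454.47302647   0.         315.0879562 ]
 [  0.         454.47302647 205.56217558]
 [  0.           0.           1.        ]] [[-0.01516942 -0.98047173  0.19607416  0.33378618]
 [-0.99985987  0.01348602 -0.00991784 -0.07307425]
 [ 0.0070799  -0.19619714 -0.98053891  1.16661308]
 [ 0.          0.          0.          1.        ]]
scene [[380.74669184   0.         322.25018344]
 [  0.         380.74669184 199.57724742]
 [  0.           0.           1.        ]] [[-0.35173017  0.50468772 -0.78840104  1.32902164]
 [ 0.93597872  0.17596943 -0.30492393  0.19686796]
 [-0.01515688 -0.84517753 -0.53427072  0.58325046]
 [ 0.          0.          0.          1.        ]]
0.1 [ 0.2487912  -0.54547798  0.24907473] [-8.14792449e-04  9.77209890e-01  2.12273780e-01 -9.73114728e-05]
```

View pics/top1.png

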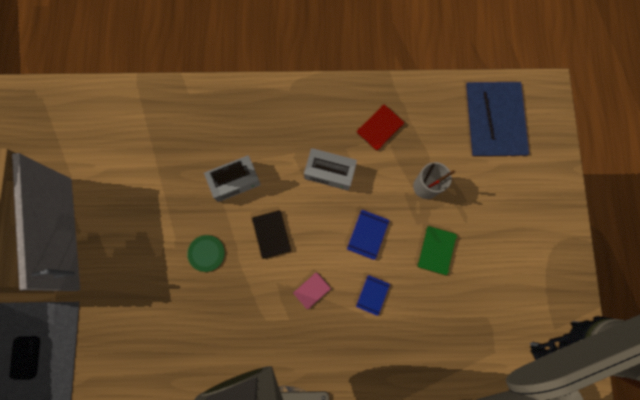

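View pics/scene1.png

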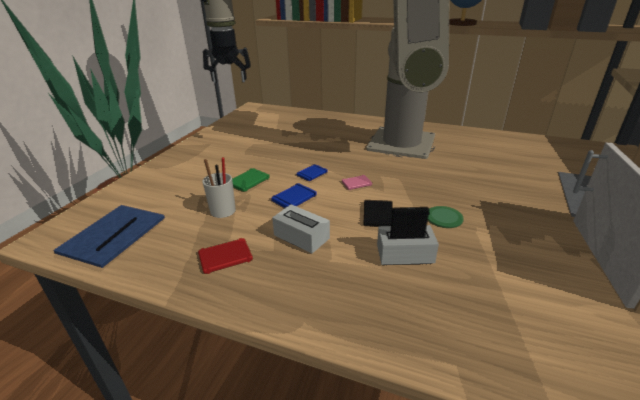

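The top view shows the larger blue drive at about (369,234) and a smaller blue one at (373,295). The empty dock is at (330,168), the loaded dock at (232,178), the pen cup at (433,180), the black drive at (271,234) and the coaster at (207,253). The scene view confirms which dock holds a drive.

```bash
cat > h.py <<'E'
from station import *
import cv2, numpy as np
def cast(n,px,z):
    m=camera_model(n);T=m["T"];d=T[:3,:3]@np.linalg.solve(m["intrinsics"],[*px,1]);o=T[:3,3]
    return o+d*(z-o[2])/d[2]
def rect(n,mask,seed,z):
    cs,_=cv2.findContours(mask.astype(np.uint8),cv2.RETR_EXTERNAL,cv2.CHAIN_APPROX_NONE)
    c=min(cs,key=lambda c:-cv2.pointPolygonTest(c,seed,True) if len(c)>15 else 1e9)
    P=np.array([cast(n,p[0],z)[:2] for p in c],np.float32)
    return cv2.minAreaRect(P)
E
python3 - <<'E'
from h import *
for n,sb,sd in(("top",(369,234),(331,166)),("scene",(295,196),(300,219))):
    im=cv2.imread(f"pics/{n}1.png");hsv=cv2.cvtColor(im,cv2.COLOR_BGR2HSV);h,s,v=cv2.split(hsv)
    blue=(h>105)&(h<135)&(s>150)
    print(n,"blue",rect(n,blue,sb,.014))
    if n=="top": print("small",rect(n,blue,(373,295),.014),"notebook",rect(n,blue,(497,118),.01))
    bay=np.zeros_like(v);x,y=sd;w=np.s_[y-18:y+18,x-26:x+26];bay[w]=(v[w]<75)&(s[w]<90)
    print("bay",rect(n,bay,sd,.06))
    sil=(s<60)&(v>85);print("dock",rect(n,sil,sd,.06))
    cv2.imwrite(f"pics/m_{n}.png",cv2.resize(np.hstack([im[y-40:y+40,x-50:x+50],cv2.merge([bay*255]*3)[y-40:y+40,x-50:x+50]]),None,fx=4,fy=4,interpolation=0))
for k,p,z in(("full",(232,170),.1),("cup",(433,172),.1),("coaster",(207,253),.007),("black",(271,234),.014)): print(k,cast("top",p,z))
E
```

```text
top blue ((0.48789846897125244, -0.21843552589416504), (0.07156740874052048, 0.105280801653862), 67.88851928710938)
small ((0.3355834484100342, -0.22489525377750397), (0.054513491690158844, 0.0792694166302681), 66.7096939086914) notebook ((0.48843327164649963, -0.21893993020057678), (0.07181578129529953, 0.10564620047807693), 67.88854217529297)
bay ((0.6559110879898071, -0.12357580661773682), (0.09028489887714386, 0.025770168751478195), 73.91523742675781)
dock ((0.6538082361221313, -0.12369677424430847), (0.11937557905912399, 0.07137425988912582), 73.67298126220703)
scene blue ((0.49605900049209595, -0.2121259719133377), (0.08209050446748734, 0.11468713730573654), 67.93400573730469)
bay ((0.6533712148666382, -0.12150978296995163), (0.08921370655298233, 0.024881890043616295), 74.56939697265625)
dock ((0.6672428846359253, -0.10032155364751816), (0.18410737812519073, 0.10110460966825485), 57.28383255004883)
full [0.63790508 0.11655144 0.1       ]
cup [ 0.62642589 -0.37210816  0.1       ]
coaster [0.44635928 0.19209458 0.007     ]
black [0.4917924  0.02892787 0.014     ]
```

View pics/m_top.png

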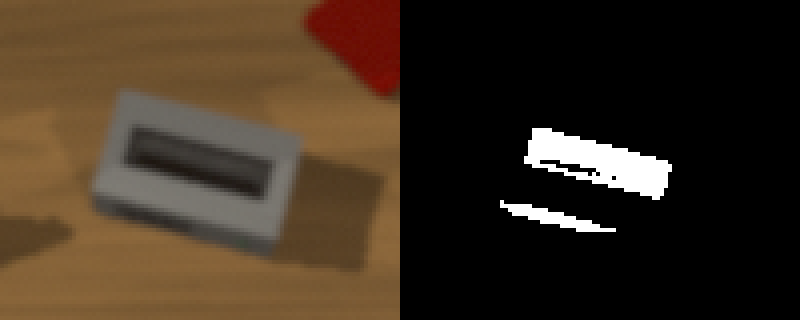

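Both views agree and the sizes fit: blue_top is at (0.491, -0.216) and the bay at (0.655, -0.1225). I'll travel at z = 0.25.

```bash
python3 -m inch '[[0.05,-0.03,0,0],[0.15,-0.08,0,0],[0.25,-0.14,0,0],[0.35,-0.2,0,0],[0.47,-0.26,0,0],[0.58,-0.32,0,0],[0.69,-0.39,0,0],[0.79,-0.44,0,0],[0.86,-0.48,0,0],[0.89,-0.5,0,0]]' 0.2
python3 -m inch '[[0.05,-0.03,0,0],[0.15,-0.08,0,0],[0.25,-0.14,0,0],[0.35,-0.2,0,0],[0.47,-0.26,0,0],[0.58,-0.32,0,0],[0.69,-0.39,0,0],[0.79,-0.44,0,0],[0.86,-0.48,0,0],[0.89,-0.5,0,0]]'
```

```text
t: 0.93
ee_pos: [0.3708, -0.3786, 0.2498]
orientation: [-0.0, 0.977, 0.213, 0.0]
contact_force: [-0.0, -0.8, 0.0]
width: 0.195
grip_force: 0.0
t: 1.77
ee_pos: [0.4907, -0.2146, 0.2498]
orientation: [-0.0, 0.977, 0.213, 0.0]
contact_force: [-0.8, -0.2, -0.5]
width: 0.2
grip_force: 0.0
```

```bash
python3 - <<'E'
from h import *
from scipy.spatial.transform import Rotation as R
o=get_obs();im=snapshot("wrist")[:,:,::-1].copy();cv2.imwrite("pics/w1.png",im)
m=camera_model("wrist");C=m["tool_from_camera"];K=np.array(m["intrinsics"])
q=o["orientation"];Rw=R.from_quat([q[1],q[2],q[3],q[0]]).as_matrix()
org=Rw@C[:3,3]+o["ee_pos"]
def wc(p,z):
    u=(np.array(p)-K[:2,2])/K[0,0];t=np.hypot(*u);d=Rw@C[:3,:3]@np.array([*(u/t*np.sin(t)),np.cos(t)])
    return org+d*(z-org[2])/d[2]
h,s,v=cv2.split(cv2.cvtColor(im,cv2.COLOR_BGR2HSV))
cs,_=cv2.findContours(((h>105)&(h<135)&(s>150)).astype(np.uint8),0,1)
for c in cs:
    if cv2.contourArea(c)>150: print(c.reshape(-1,2).mean(0),cv2.minAreaRect(np.array([wc(p[0],.014)[:2] for p in c],np.float32)))
E
```

```text
[271.64912281 255.56140351] ((0.3460579514503479, -0.20882746577262878), (0.029508478939533234, 0.08413989841938019), 72.80207061767578)
[325.19004525 161.62443439] ((0.4895747900009155, -0.218438059091568), (0.07581860572099686, 0.10783160477876663), 68.09263610839844)
```

View pics/w1.png

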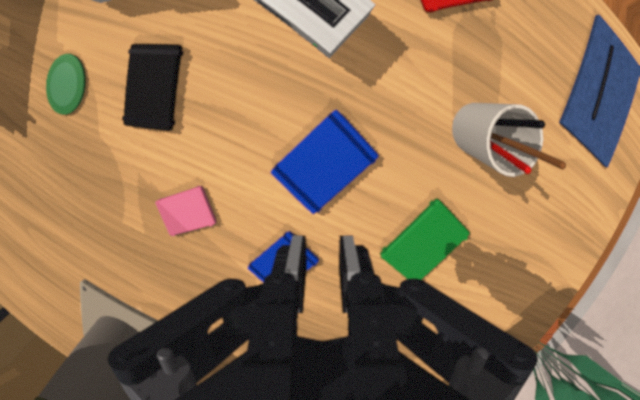

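The wrist view has the blue drive at pixel (325,162), which works out to (0.490, -0.218) and agrees with the other views. Now I'll lower to z ≈ 0.058, hold for over 2 s, and rise again.

```bash
python3 -m inch '[[0,0,0.08,0],[0,0,0.2,0],[0,0,0.34,0],[0,0,0.48,0],[0,0,0.62,0],[0,0,0.75,0],[0,0,0.85,0],[0,0,0.92,0],[0,0,0.95,0],[0,0,0.96,0]]'
for i in 1 2 3; do python3 -m inch '[[0,0,0,0],[0,0,0,0],[0,0,0,0],[0,0,0,0],[0,0,0,0],[0,0,0,0],[0,0,0,0],[0,0,0,0],[0,0,0,0],[0,0,0,0]]'; done
python3 -m inch '[[0,0,-0.08,0],[0,0,-0.2,0],[0,0,-0.34,0],[0,0,-0.48,0],[0,0,-0.62,0],[0,0,-0.75,0],[0,0,-0.85,0],[0,0,-0.92,0],[0,0,-0.95,0],[0,0,-0.96,0]]'
```

```text
t: 2.65
ee_pos: [0.4885, -0.2165, 0.0565]
orientation: [-0.001, 0.977, 0.212, -0.001]
contact_force: [0.2, 0.5, -0.7]
width: 0.202
grip_force: 0.0
t: 3.48
ee_pos: [0.4899, -0.2162, 0.058]
orientation: [-0.0, 0.977, 0.212, -0.0]
contact_force: [0.0, -0.6, 1.4]
width: 0.201
grip_force: 0.0
t: 4.32
ee_pos: [0.4899, -0.2163, 0.058]
orientation: [-0.0, 0.977, 0.212, -0.0]
contact_force: [-0.3, 0.5, 0.2]
width: 0.197
grip_force: 0.0
t: 5.15
ee_pos: [0.4899, -0.2163, 0.058]
orientation: [-0.0, 0.977, 0.212, 0.0]
contact_force: [0.1, 0.3, -0.3]
width: 0.197
grip_force: 0.0
t: 5.98
ee_pos: [0.4905, -0.2166, 0.2514]
orientation: [0.001, 0.977, 0.212, 0.001]
contact_force: [-0.4, 0.1, -0.3]
width: 0.203
grip_force: 0.0
```

```bash
python3 -m inch '[[0.08,-0.01,0,0],[0.2,-0.02,0,0],[0.34,-0.03,0,0],[0.48,-0.045,0,0],[0.62,-0.055,0,0],[0.75,-0.065,0,0],[0.84,-0.075,0,0],[0.91,-0.08,0,0],[0.94,-0.085,0,0],[0.945,-0.085,0,0]]'
python3 -m inch '[[0,0,0,0],[0,0,0,0]]'
python3 - <<'E'
from h import *
from scipy.spatial.transform import Rotation as R
o=get_obs();im=snapshot("wrist")[:,:,::-1].copy()
m=camera_model("wrist");C=m["tool_from_camera"];K=np.array(m["intrinsics"])
q=o["orientation"];Rw=R.from_quat([q[1],q[2],q[3],q[0]]).as_matrix()
P=C[:3,:3].T@(Rw.T@(np.array([.655,-.1225,.06])-o["ee_pos"])-C[:3,3])
t=np.arctan2(np.hypot(P[0],P[1]),P[2]);u=P[:2]/np.hypot(P[0],P[1])*t*K[0,0]+K[:2,2];print(u)
cv2.drawMarker(im,tuple(int(round(a)) for a in u),(0,0,255),0,12,1);cv2.imwrite("pics/w2.png",im)
E
```

```text
t: 6.82
ee_pos: [0.6548, -0.1214, 0.2479]
orientation: [-0.001, 0.977, 0.213, -0.001]
contact_force: [0.8, 0.0, -0.2]
width: 0.199
grip_force: 0.0
t: 6.98
ee_pos: [0.654, -0.1229, 0.2494]
orientation: [-0.0, 0.977, 0.212, -0.001]
contact_force: [0.6, 0.4, -0.1]
width: 0.204
grip_force: 0.0
[321.79441554 169.56184104]
```

View pics/w2.png

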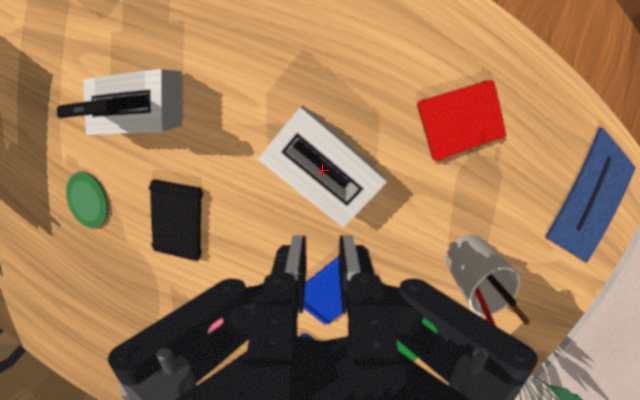

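The mark at (322,170) sits in the middle of the empty bay. I'll lower to z ≈ 0.104 and hold.

```bash
python3 -m inch '[[0,0,0.06,0],[0,0,0.15,0],[0,0,0.25,0],[0,0,0.36,0],[0,0,0.47,0],[0,0,0.57,0],[0,0,0.65,0],[0,0,0.7,0],[0,0,0.72,0],[0,0,0.73,0]]'
for i in 1 2 3; do python3 -m inch '[[0,0,0,0],[0,0,0,0],[0,0,0,0],[0,0,0,0],[0,0,0,0],[0,0,0,0],[0,0,0,0],[0,0,0,0],[0,0,0,0],[0,0,0,0]]'; done
python3 -c "
from station import hand_in;print(hand_in())"
```

```text
t: 7.87
ee_pos: [0.6541, -0.1225, 0.1031]
orientation: [-0.0, 0.977, 0.212, -0.001]
contact_force: [0.1, -0.7, 0.4]
width: 0.199
grip_force: 0.0
t: 8.7
ee_pos: [0.6548, -0.1224, 0.1039]
orientation: [-0.0, 0.977, 0.212, -0.0]
contact_force: [0.4, -0.2, -0.6]
width: 0.197
grip_force: 0.0
t: 9.53
ee_pos: [0.6548, -0.1224, 0.104]
orientation: [-0.0, 0.977, 0.212, -0.0]
contact_force: [-0.6, -0.3, -0.4]
width: 0.198
grip_force: 0.0
t: 10.37
ee_pos: [0.6548, -0.1224, 0.104]
orientation: [0.0, 0.977, 0.212, 0.0]
contact_force: [0.0, 0.9, -0.2]
width: 0.2
grip_force: 0.0
the job is handed in; nothing more can be done
None
```

The arm pointed at the blue drive for over 2 s, then at the empty dock's bay, and was still there, about 25 mm above it, when I handed the job in at about 10 s; the force readings showed no sign of contact, and no verdict came back.

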